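# Hold a round flask down in the warmer's sprung ring

### The arm

A 6-joint arm with a two-finger parallel gripper is mounted at the origin on the work surface. World frame = base frame: x ahead of the robot, y to its left, z up, the work surface at z = 0. Lengths are in m, angles in rad, forces in N, time in s.
With the tool pointing down it reaches from about 0.275 to 1 m from the base axis. Payload 8.4 kg.
Tool frame: the origin (TCP) lies on the centre line of the jaws, within the pads' length; the fingertips stand 17 mm ahead of it and the grasp point (between the pads) lies 2 mm behind it (bot.tcp_to_tips is the y of the fingertips in the tool frame, in m); y points along the fingers, z is the direction in which the jaws open and shut, and the axes are right-handed (so a half turn about y gives the same grasp; the last joint's range is limited). The gripper opens to 85 mm and grips with 20 to 120 N. Pads are 22 mm wide; open, the fingers measure 114 mm over their backs; the gripper's body (76 mm by 85 mm) begins 54 mm behind the grasp point. The pads swing forward as they close: fully open they stand 13 mm farther back than shut.
Start: joints at [1.128, 0.353, 1.633, -0, 1.155, -0.002], TCP at [0.267, 0.565, 0.248] pointing down, gripper open.
Joint ranges: [-2.63, 2.63], [-0.92, 2.1], [0.06, 2.66], [-1.3, 4.44], [0, 2.69], [-3.02, 3.02]. Speed limits (rad/s): [2.22, 2.22, 2.79, 3.14, 3.14, 3.14].

### API

Orientations are given as a unit quaternion [x, y, z, w].
In Python, from workcell import bot, hand, kinematics, get_obs, vision, hand_in gives the robot as it stands. The module is installed in compiled form; this text tells all that it offers. Calls block until the motion is done:
- bot.reach(position, orientation): joint-space move of the TCP to a pose.
- bot.servo_line(position, ori=None, velocity=0.15): straight line of the TCP; ori=None keeps the orientation; velocity is the mean speed in m/s.
- bot.goto_joints(angles): joint-space move.
- hand.move_gripper(opening, strength=None): finger opening in m; strength is the grip in N (None keeps the last); returns when the fingers have stopped.
- bot.dwell(seconds).
- kinematics.solve_ik(position, orientation): joint angles nearest the present ones, or None.
- get_obs(): the state.
- vision.read_camera(name): name is "scene" or "top" or "wrist"; returns a dict with "frame" (400x640x3 uint8, red, green, blue), "intrinsics" (3x3 intrinsics, pixels), "view" (4x4, takes a point from world to camera coordinates). Camera axes: x right, y down, z forward; pixel columns grow to the right and rows downward; lengths in m; the calibration is good to about 2 mm. A picture is of the moment at which its call begins. There is no depth.
A pose or a line that the arm cannot do raises bot.IKError and nothing moves.
- hand_in(): hands the job in, once; it reports no verdict.
The state is a dict: "time_s": time; "joint_pos": joint angles; "joint_vel": joint speeds; "joint_efforts": joint torques, N m; "position": TCP position; "orientation": TCP orientation; "wrist_force": force on the tool from outside, world axes, zero at the start; "ft_torque": the same for the moment, N m; "gripper_width": finger opening in m.
Only numpy, scipy, OpenCV 4.12 (cv2) and the standard library are available. Lean on these libraries where they do the work, as an engineer would, in place of code of your own. Each camera call takes 0.05 s, during which the arm holds its last target.

### The job

Take the round-bottomed amber flask by its neck out of its cork ring, set its bulb upright in the sprung ring of the small white warmer, and press it down until the ring is level with the rim of the steel collar around it or lower. Finish while still holding the flask pressed down there: do not let go or let the ring come up again. The glass is thin, so be gentle, squeezing with no more than 20 N and pushing down with no more than 20 N, keep it upright throughout, and leave the conical flask, the jar, the single tube and the tube tray alone.

Things in the scene. Friction and masses are not known exactly. Their poses are not given: they have to be found in the camera images.
- flask: round-bottomed amber glass flask with black stopper, 137 mm tall, about 0.13 kg. Origin at the bulb's lowest point, 12 mm above the table at the start; z up along the neck. Heights above origin: bulb (64 mm sphere) and sloping shoulder up to 68 mm; plain neck 22 mm thick from 68 to 120 (grip here); lip 28 mm wide to 125; stopper to 137. The two pads' forces add up, 50 N at most: grip with 10 to 18 N.
- cork_ring: low cork ring fixed to the table, outer diameter 84 mm, hole 44 mm, 20 mm high, in which the round flask stands at the start; origin at the centre of its underside. It stands on one side of the bench (left or right) and the warmer on the other.
- warmer: small white warmer fixed to the table, 130 x 130 x 36 mm, a knob on its front (own -x side, sticks out 20 mm); on it a round steel collar, outer diameter 104 mm, inner 90 mm, rim 60 mm above the table. Origin at the centre of its underside, z up. A sprung metal ring stands up out of the collar. It may be pushed with at most 25 N.
- ring_seat (a point): centre of the sprung ring's hole, level with the ring's top face; moves with the ring: 80 mm above the table when up, 60 mm when level with the collar's rim, 52 mm at the lower stop. Ring: outer diameter 85 mm, hole 48 mm, in which the bulb centres itself, its lowest point 11 mm below this point and its centre 21 mm above it.
- spring_ring (a joint): how far the sprung ring is pressed down from its top position, in m: 0 = up, 0.020 = level with the collar's rim, 0.028 = at the lower stop. Spring: about 2.5 N to start it moving, 8.5 N in all at 0.020, 11 N at 0.028; the flask's weight alone does not press it down.
- conical_flask: amber glass flask with a flat bottom and conical body, 66 mm in diameter at the foot, 105 mm tall, between the cork ring and the warmer; leave alone. Origin at the centre of its underside.
- jar: low amber jar with a white lid, diameter 58 mm, 42 mm high; leave alone. Origin at the centre of its underside.
- loose_tube: single standing balm tube, diameter 18 mm, 64 mm tall, at the far side of the bench; leave alone. Origin at the centre of its underside.
- tube_tray: fixed white two-deck tray of fifteen balm tubes, 160 x 104 mm, 70 mm high, at the far middle of the bench; leave alone. Origin at the centre of its underside.
- bulb_centre (a point): centre of the round flask's spherical bulb, 32 mm above the flask's origin on its axis.
Not all that is in view belongs to the job. Of the things shaped like the cork_ring, the cork one is meant. Leave any green look-alike of the flask alone.

How it is judged:
On the way:
1. the round flask is lifted clear of the cork ring in the gripper (z of flask in the frame of cork_ring above 0.025 m and contact force between flask and the fingers above 1 N), for 0.2 s.
At the end, for the whole second after the job is handed in: The sprung ring is at least 18 mm down (level with the rim or lower), the bulb sits in it (within 6 mm of centre, bulb centre within 27 mm of the seat point), the flask is upright within 0.2 rad and still, pushes on the warmer with over 5 N, and the fingers still hold it down (value of joint spring_ring above 0.018 m and distance between bulb_centre and ring_seat below 0.027 m and horizontal distance between bulb_centre and ring_seat below 0.006 m and angle between flask's own z axis and vertical below 0.2 rad and contact force between flask and warmer above 5 N and contact force between flask and the fingers above 2 N and linear speed of flask below 0.02 m/s); the arm keeps its last pose, push and grip.
It fails at once if the glass is loaded by the fingers with more than 50 N in all (contact force between flask and the fingers above 50 N).
It fails at once if the flask is pushed on the warmer with more than 25 N (contact force between flask and warmer above 25 N).
It fails at once if the round flask is tipped by more than 0.6 rad (angle between flask's own z axis and vertical above 0.6 rad).
It fails at once if the conical flask, the jar or the single tube is displaced, or the tube tray is pushed (distance of any of conical_flask, jar, loose_tube from where it was at the start of the episode above 0.015 m or contact force between the arm and tube_tray above 3 N).
It also fails if it takes over 45 s, if anything falls off the work surface, if the arm or the gripper's body presses on something with over 40 N, if the wrist force passes 120 N, or if a joint passes its speed limit or range.

## Working session

There is one attempt and no reset: what is moved stays moved. The work goes in short steps, each a Python script; the robot and the scene stay as the last script left them, time stands still between calls to the robot, and variables do not carry over. Pictures are saved under pics/ and viewed, and the job is handed in when it is done.

```bash
mkdir -p pics; ls; python3 - <<'E'
from workcell import bot, hand, kinematics, get_obs, vision
import cv2,numpy as np
for n in ["scene","top","wrist"]:
    d=vision.read_camera(n); cv2.imwrite(f"pics/{n}0.png",d["frame"][:,:,::-1]); np.savez(f"{n}0.npz",**d)
    print(n,np.round(d["intrinsics"],1).tolist(),np.round(d["view"],3).tolist())
print(get_obs(),bot.tcp_to_tips)
E
```

```text
pics
scene [[501.6, 0.0, 321.6], [0.0, 501.6, 195.7], [0.0, 0.0, 1.0]] [[-0.026, 1.0, 0.008, -0.032], [0.536, 0.02, -0.844, -0.262], [-0.844, -0.018, -0.536, 1.56], [0.0, 0.0, 0.0, 1.0]]
top [[375.8, 0.0, 321.5], [0.0, 375.8, 200.2], [0.0, 0.0, 1.0]] [[0.005, -1.0, -0.022, 0.06], [-0.988, -0.001, -0.152, 0.618], [0.152, 0.022, -0.988, 0.845], [0.0, 0.0, 0.0, 1.0]]
wrist [[287.8, 0.0, 322.6], [0.0, 287.8, 197.0], [0.0, 0.0, 1.0]] [[0.429, 0.903, -0.002, -0.622], [0.871, -0.413, 0.266, -0.033], [0.239, -0.116, -0.964, 0.38], [0.0, 0.0, 0.0, 1.0]]
{'time_s': 0.15, 'joint_pos': array([ 1.12763988e+00,  3.53529608e-01,  1.63393214e+00, -9.05197154e-07,
        1.15517650e+00, -2.42236356e-03]), 'joint_vel': array([ 0.00077086, -0.00104374, -0.00281765,  0.00024927,  0.00034941,
       -0.00158877]), 'joint_efforts': array([-6.60939040e-04, -6.05640292e+01, -3.42341065e+01,  3.83118288e-05,
        6.12472257e-03,  8.09321079e-06]), 'position': array([0.26650184, 0.56497688, 0.24772213]), 'orientation': array([ 0.69036756, -0.15464616,  0.15448338, -0.68964635]), 'wrist_force': array([-0.45824429, -0.29521458, -0.50112439]), 'ft_torque': array([-0.04631979,  0.01427844,  0.02339192]), 'gripper_width': 0.08499531567574115} 0.017
```

View pics/scene0.png

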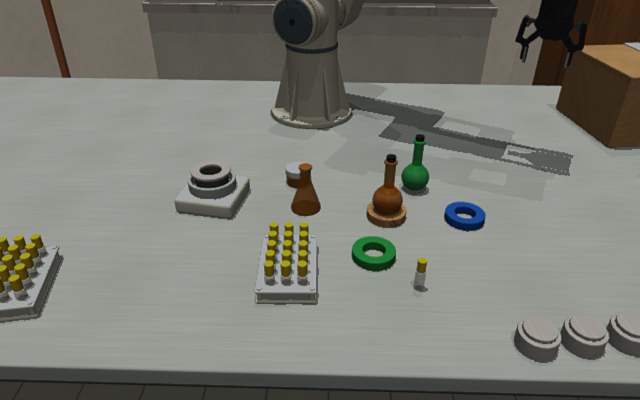

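View pics/top0.png

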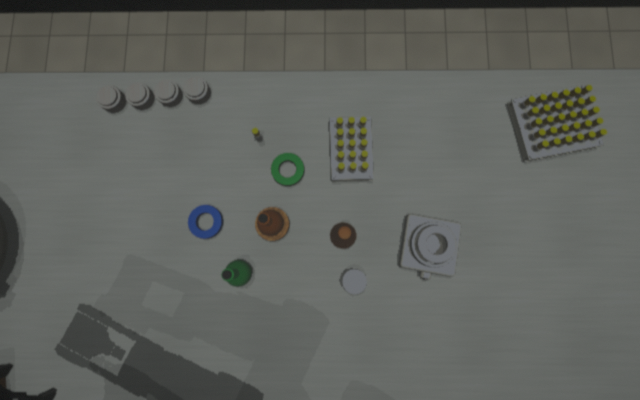

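View pics/wrist0.png

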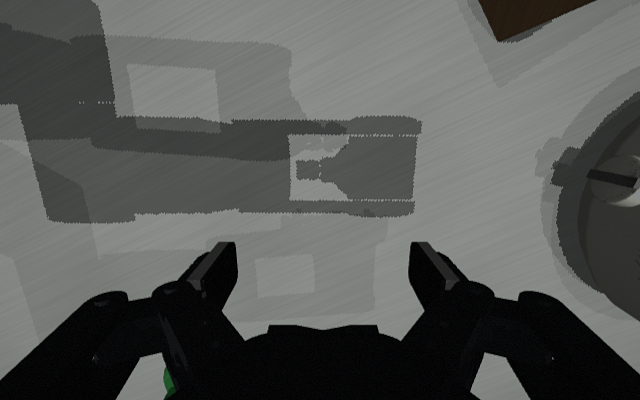

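The amber flask stands in the cork ring at scene (387,205), top (271,224). The warmer is at top (431,244), scene (212,190). I'll enlarge both for measuring.

```bash
python3 - <<'E'
import cv2,numpy as np
def crop(n,x,y,w,h,s):
    im=cv2.imread(f"pics/{n}0.png")[y:y+h,x:x+w]
    return cv2.resize(im,None,fx=s,fy=s,interpolation=cv2.INTER_CUBIC)
a=crop("top",220,190,100,75,4);b=crop("top",390,205,100,75,4)
c=crop("scene",345,145,100,90,4);d=crop("scene",165,145,100,90,4)
cv2.imwrite("pics/z0.png",cv2.convertScaleAbs(np.vstack([np.hstack([a,b])]),alpha=1.6))
cv2.imwrite("pics/z1.png",np.hstack([c,d]))
E
```

```text
(no output)
```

View pics/z0.png

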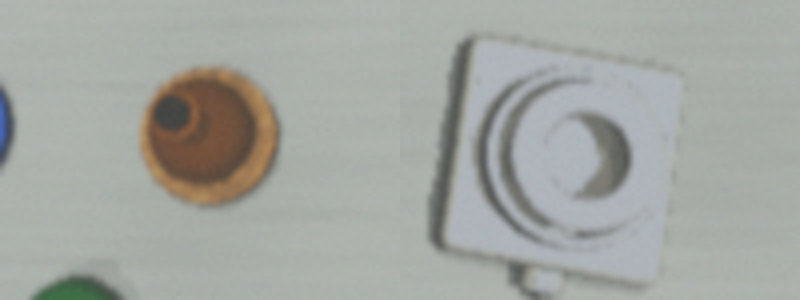

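View pics/z1.png

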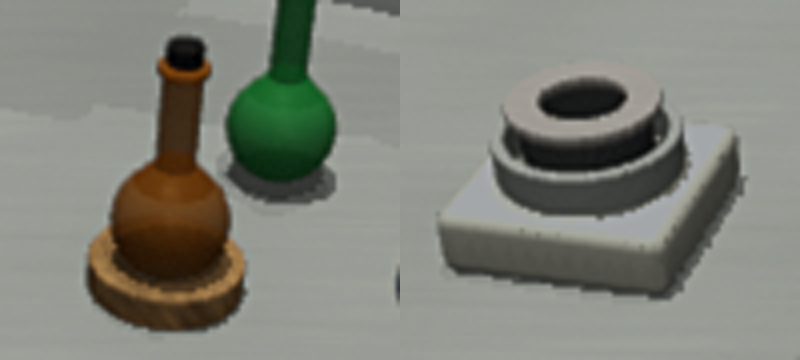

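```bash
cat > h.py <<'E'
import numpy as np,cv2
def ray(d,u,v):
    V=d["view"];R=V[:3,:3];t=V[:3,3]
    c=-R.T@t; r=R.T@np.linalg.inv(d["intrinsics"])@[u,v,1]; return c,r/np.linalg.norm(r)
def atz(d,u,v,z):
    c,r=ray(d,u,v); return c+r*(z-c[2])/r[2]
def tri(*o):
    A=np.zeros((3,3));b=np.zeros(3)
    for d,u,v in o:
        c,r=ray(d,u,v);P=np.eye(3)-np.outer(r,r);A+=P;b+=P@c
    return np.linalg.solve(A,b)
def proj(d,p):
    q=d["view"][:3,:3]@np.asarray(p).T+d["view"][:3,3:4]; q=d["intrinsics"]@q; return (q[:2]/q[2]).T
def circ(c,r,n=60):
    a=np.linspace(0,2*np.pi,n);return np.c_[c[0]+r*np.cos(a),c[1]+r*np.sin(a),0*a+c[2]]
E
python3 - <<'E'
from h import *
T=dict(np.load("top0.npz"));S=dict(np.load("scene0.npz"))
p=lambda *a:print(*[np.round(x,4) if not isinstance(x,str) else x for x in a])
p("stopper top",atz(T,263.2,218.2,.149),"scene",atz(S,345+185/4,145+42/4,.149),"tri",tri((T,263.2,218.2),(S,345+185/4,145+42/4)))
p("cork top",atz(T,272.4,224.2,.012))
p("bulb scene",atz(S,345+170/4,145+220/4,.044), atz(T,220+203/4,190+133/4,.044))
p("ring",atz(T,436.2,243.7,.08),"scene",atz(S,210.6,169.9,.08),tri((T,436.2,243.7),(S,210.6,169.9)))
E
```

```text
stopper top [0.5634 0.1815 0.149 ] scene [0.5663 0.1842 0.149 ] tri [0.5636 0.1832 0.1474]
cork top [0.563  0.1829 0.012 ]
bulb scene [0.5673 0.1848 0.044 ] [0.5624 0.182  0.044 ]
ring [ 0.5142 -0.196   0.08  ] scene [ 0.5174 -0.1954  0.08  ] [ 0.5143 -0.1964  0.0782]
```

```bash
python3 - <<'E'
from h import *
out=[]
for n,c1,c2,w,h in (("top",(220,190),(390,205),100,75),("scene",(345,145),(165,145),100,75+15)):
    d=dict(np.load(n+"0.npz"));im=cv2.resize(d["frame"][:,:,::-1],None,fx=4,fy=4,interpolation=cv2.INTER_CUBIC)
    f=(.5645,.183);r=(.5153,-.196)
    for c,rad,z in [(f,.042,.02),(f,.014,.137),(f,.0085,.149),(r,.0425,.08),(r,.024,.08),(r,.052,.06),(r,.052,.036)]:
        q=proj(d,circ((*c,z),rad)); cv2.polylines(im,[np.int32(q*4+1.5)],True,(255,0,255),1)
    b=[im[y*4:(y+h)*4,x*4:(x+w)*4] for x,y in(c1,c2)]
    cv2.imwrite(f"pics/ov_{n}.png",np.hstack(b))
E
```

```text
(no output)
```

View pics/ov_top.png

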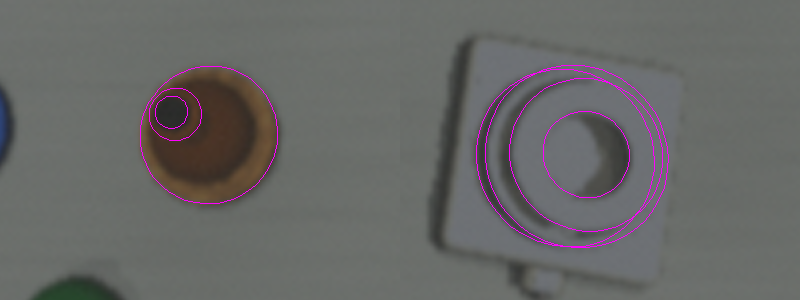

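View pics/ov_scene.png

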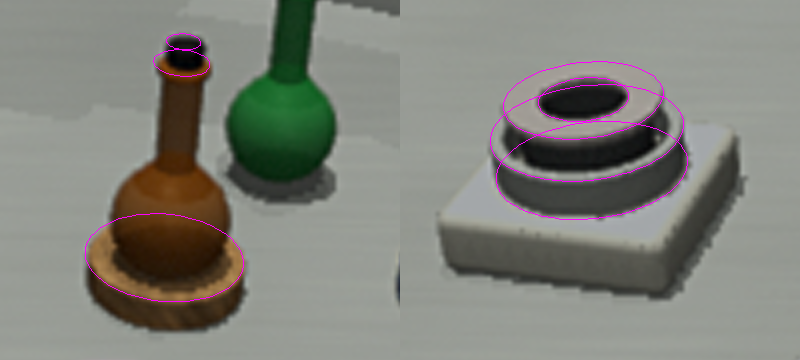

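```bash
cat >> h.py <<'E'
from scipy.spatial.transform import Rotation as R
def q_down(yaw):
    z=np.array([np.cos(yaw),np.sin(yaw),0]);y=np.array([0,0,-1.]);x=np.cross(y,z)
    return R.from_matrix(np.c_[x,y,z]).as_quat()
E
python3 - <<'E'
from h import *
from workcell import kinematics,get_obs
T=dict(np.load("top0.npz"));S=dict(np.load("scene0.npz"))
print("green stopper",tri((T,227,273),(S,420,138)),"bulb",tri((T,238,272),(S,415,178)))
print("conical top",tri((T,344.5,232),(S,306,166)))
print("jaw now",R.from_quat(get_obs()["orientation"]).as_matrix().round(3).tolist())
for yaw in np.deg2rad(np.arange(-180,180,15)):
    a=kinematics.solve_ik([.5645,.183,.104],q_down(yaw)); b=kinematics.solve_ik([.5153,-.196,.15],q_down(yaw))
    print(round(np.rad2deg(yaw)),None if a is None else np.round(a,2),None if b is None else np.round(b,2))
E
```

```text
green stopper [0.44945922 0.25850712 0.13214938] bulb [0.44776975 0.25947322 0.0291511 ]
conical top [0.53791875 0.01100598 0.10560325]
jaw now [[0.904, -0.0, 0.427], [-0.427, -0.001, 0.904], [-0.0, -1.0, -0.001]]
-180 [ 0.31  0.48  1.81 -0.    0.85 -2.83] [-0.37  0.36  1.88 -0.    0.91  2.78]
-165 None [-0.37  0.36  1.88 -0.    0.91  2.51]
-150 [ 0.31  0.48  1.81 -0.    0.85  2.93] [-0.37  0.36  1.88 -0.    0.91  2.25]
-135 [ 0.31  0.48  1.81 -0.    0.85  2.67] [-0.37  0.36  1.88 -0.    0.91  1.99]
-120 [ 0.31  0.48  1.81 -0.    0.85  2.41] [-0.37  0.36  1.88 -0.    0.91  1.73]
-105 [ 0.31  0.48  1.81 -0.    0.85  2.14] [-0.37  0.36  1.88 -0.    0.91  1.47]
-90 [ 0.31  0.48  1.81 -0.    0.85  1.88] [-0.37  0.36  1.88 -0.    0.91  1.2 ]
-75 [ 0.31  0.48  1.81 -0.    0.85  1.62] [-0.37  0.36  1.88 -0.    0.91  0.94]
-60 [ 0.31  0.48  1.81 -0.    0.85  1.36] [-0.37  0.36  1.88 -0.    0.91  0.68]
-45 [ 0.31  0.48  1.81 -0.    0.85  1.1 ] [-0.37  0.36  1.88 -0.    0.91  0.42]
-30 [ 0.31  0.48  1.81 -0.    0.85  0.83] [-0.37  0.36  1.88 -0.    0.91  0.16]
-15 [ 0.31  0.48  1.81 -0.    0.8
[... 265 characters left out ...]
0.    0.91 -0.89]
45 [ 0.31  0.48  1.81 -0.    0.85 -0.47] [-0.37  0.36  1.88  0.    0.91 -1.15]
60 [ 0.31  0.48  1.81 -0.    0.85 -0.74] [-0.37  0.36  1.88 -0.    0.91 -1.41]
75 [ 0.31  0.48  1.81 -0.    0.85 -1.  ] [-0.37  0.36  1.88 -0.    0.91 -1.68]
90 [ 0.31  0.48  1.81 -0.    0.85 -1.26] [-0.37  0.36  1.88 -0.    0.91 -1.94]
105 [ 0.31  0.48  1.81 -0.    0.85 -1.52] [-0.37  0.36  1.88 -0.    0.91 -2.2 ]
120 [ 0.31  0.48  1.81 -0.    0.85 -1.78] [-0.37  0.36  1.88 -0.    0.91 -2.46]
135 [ 0.31  0.48  1.81 -0.    0.85 -2.05] [-0.37  0.36  1.88 -0.    0.91 -2.72]
150 [ 0.31  0.48  1.81 -0.    0.85 -2.31] [-0.37  0.36  1.88 -0.    0.91 -2.98]
165 [ 0.31  0.48  1.81 -0.    0.85 -2.57] None
```

```bash
python3 - <<'E'
from h import *
from workcell import bot,hand,get_obs,vision
q=q_down(np.deg2rad(57))
bot.reach([.5645,.183,.265],q)
d=vision.read_camera("wrist");np.savez("w1.npz",**d);im=d["frame"][:,:,::-1].copy()
for c,r,z in [((.5645,.183),.042,.02),((.5645,.183),.014,.137),((.5645,.183),.0085,.149)]:
    cv2.polylines(im,[np.int32(proj(d,circ((*c,z),r)))],True,(255,0,255),1)
cv2.imwrite("pics/w1.png",im)
o=get_obs();print(o["time_s"],o["position"],o["wrist_force"])
E
```

```text
1.9667 [0.56421209 0.18401824 0.26495568] [0.00287692 0.62465348 1.19126847]
```

View pics/w1.png

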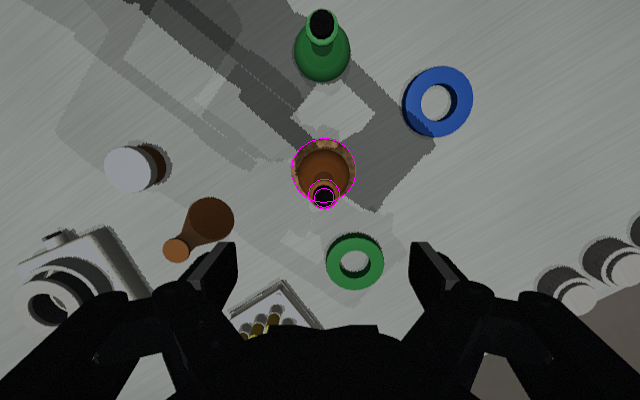

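The wrist overlay lands on the cork ring (323,170) and the stopper (323,196), so the measurement agrees. Next I descend and grip.

```bash
python3 - <<'E'
from h import *
from workcell import bot,hand,get_obs,vision
q=q_down(np.deg2rad(57))
bot.servo_line([.5645,.183,.104],q,velocity=.12)
o=get_obs();print(o["time_s"],o["position"],o["wrist_force"])
try: hand.move_gripper(.030,strength=15)
except Exception as e: print("ERR",repr(e)); hand.move_gripper(.030,strength=20)
o=get_obs();print(o["time_s"],o["gripper_width"],o["wrist_force"])
d=vision.read_camera("wrist");cv2.imwrite("pics/w2.png",d["frame"][:,:,::-1])
d=vision.read_camera("scene");cv2.imwrite("pics/s2.png",cv2.resize(d["frame"][100:260,280:520,::-1],None,fx=3,fy=3))
E
```

```text
3.4583 [0.56498484 0.18315035 0.1047197 ] [0.39483302 0.39813196 0.1165873 ]
4.0333 0.030009608323846377 [-0.6217352   0.78592456 -0.15408363]
```

View pics/w2.png

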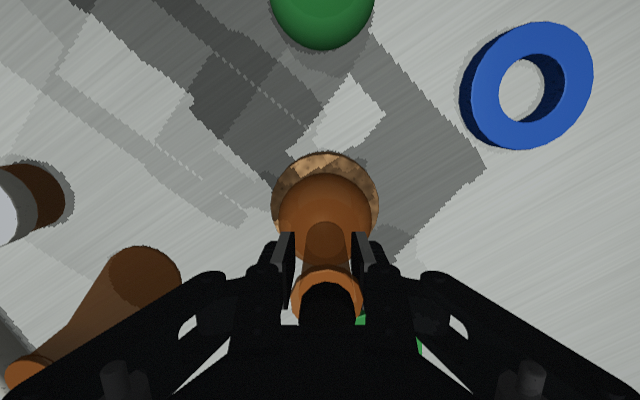

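View pics/s2.png

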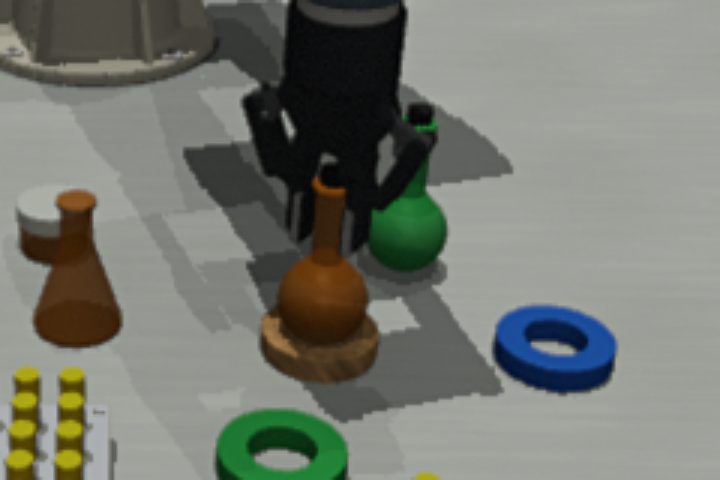

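Pads straddle the neck evenly: neck at about (325,255) in the wrist view, with pads at 290 and 360. Now I grip gently and lift.

```bash
python3 - <<'E'
from h import *
from workcell import bot,hand,get_obs,vision
hand.move_gripper(.023,strength=15)
print(get_obs()["gripper_width"])
hand.move_gripper(.012,strength=15)
o=get_obs();print(o["time_s"],o["gripper_width"],o["wrist_force"])
q=q_down(np.deg2rad(57))
bot.servo_line([.5645,.183,.144],q,velocity=.06)
bot.dwell(.3)
o=get_obs();print(o["time_s"],o["gripper_width"],o["wrist_force"],o["position"])
d=vision.read_camera("scene");np.savez("s3.npz",**d);cv2.imwrite("pics/s3.png",cv2.resize(d["frame"][100:260,280:520,::-1],None,fx=3,fy=3))
E
```

```text
0.02317570754589612
4.5833 0.023461052123422917 [ 0.15014785 -0.12428185  0.64257743]
5.7 0.023483481541671188 [-0.16925341 -0.61450226 -1.19464494] [0.56435047 0.18292592 0.14364796]
```

View pics/s3.png

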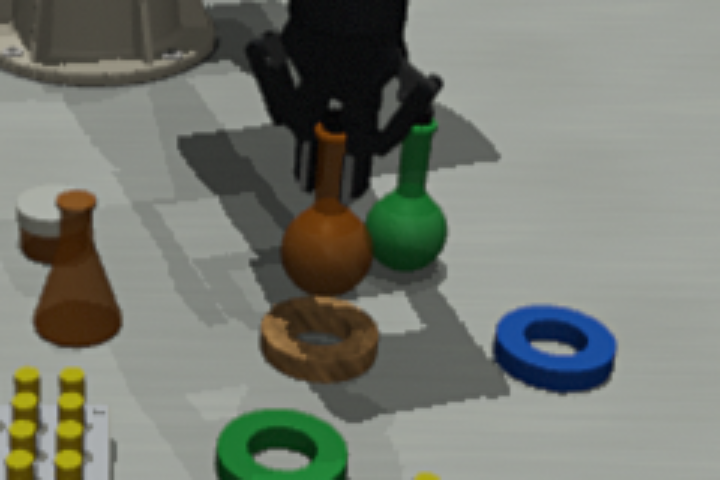

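The flask hangs upright in the gripper, and the cork ring at (320,338) is empty. Next I carry it over, staying above the conical flask.

```bash
cat > look.py <<'E'
from h import *
from workcell import bot,hand,get_obs,vision
def look(tag):
    p=get_obs()["position"]; out=[]
    r=(.5153,-.196)
    for n,(x,y,w,h) in (("scene",(150,90,120,130)),("top",(380,180,110,130))):
        d=vision.read_camera(n);np.savez(f"{tag}_{n}.npz",**d)
        im=cv2.resize(d["frame"][:,:,::-1],None,fx=3,fy=3,interpolation=cv2.INTER_CUBIC)
        if n=="top": im=cv2.convertScaleAbs(im,alpha=1.5)
        raw=im[y*3:(y+h)*3,x*3:(x+w)*3].copy()
        c=(p[0],p[1])
        for cc,rad,z in [(r,.0425,.08),(r,.045,.06)]+[(c,.032,p[2]-.092+.032),(c,.014,p[2]-.092+.125)]:
            cv2.polylines(im,[np.int32(proj(d,circ((*cc,z),rad))*3+1)],True,(255,0,255),1)
        out+=[im[y*3:(y+h)*3,x*3:(x+w)*3]]
    cv2.imwrite(f"pics/{tag}.png",np.hstack(out))
    o=get_obs();print(tag,o["time_s"],o["gripper_width"],o["wrist_force"].round(2),o["position"].round(4))
E
python3 - <<'E'
from look import *
q=q_down(np.deg2rad(57))
bot.servo_line([.5645,.183,.27],q,velocity=.12)
bot.servo_line([.5153,-.196,.27],q,velocity=.13)
bot.servo_line([.5153,-.196,.180],q,velocity=.07)
bot.dwell(.4)
look("l4")
E
```

```text
l4 11.975 0.023518749514928845 [ 0.57  0.56 -1.72] [ 0.5153 -0.196   0.18  ]
```

View pics/l4.png

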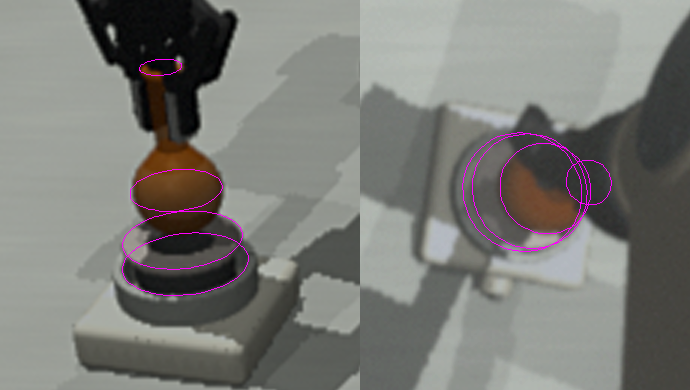

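Bulb and lip match the expected circles in both views: bulb centre at about (178,190) in scene, bottom edge in the ring hole in top. Now I lower in small steps and watch the force.

```bash
python3 - <<'E'
from look import *
def f(): 
    return np.mean([get_obs()["wrist_force"] for _ in range(1)],axis=0)
for z in [.17,.164,.160,.157,.154]:
    bot.servo_line([.5153,-.196,z],velocity=.03); bot.dwell(.15)
    o=get_obs();print(z,o["position"].round(4),o["wrist_force"].round(2),o["ft_torque"].round(2),round(o["gripper_width"],4),o["time_s"])
    if o["wrist_force"][2]>9: break
look("l5")
E
```

```text
0.17 [ 0.5154 -0.1961  0.1701] [-0.27 -0.17 -1.35] [-0.01  0.02  0.09] 0.0231 12.6083
0.164 [ 0.5153 -0.196   0.164 ] [-0.21 -0.16 -1.28] [-0.07 -0.03 -0.02] 0.0233 13.1083
0.16 [ 0.5155 -0.1961  0.1602] [-0.44 -0.51  2.88] [-0.11  0.08 -0.02] 0.0233 13.5417
0.157 [ 0.5154 -0.196   0.1571] [ 0.34 -1.07  2.75] [-0.1   0.08 -0.01] 0.0232 13.9417
0.154 [ 0.5153 -0.1961  0.154 ] [ 0.   -1.13  3.96] [-0.17  0.05  0.01] 0.0234 14.3417
l5 14.4417 0.023113140717306278 [-0.52 -0.75  3.79] [ 0.5153 -0.196   0.1541]
```

View pics/l5.png

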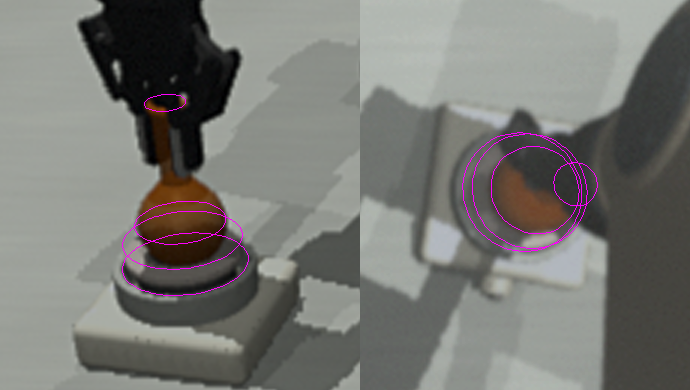

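Contact came at the predicted height, and the force follows the spring (about 5 N at 7 mm). I keep pressing towards 24 mm.

```bash
python3 - <<'E'
from look import *
for z in [.150,.146,.142,.1385,.137]:
    bot.servo_line([.5153,-.196,z],velocity=.03); bot.dwell(.2)
    o=get_obs();print(z,o["position"].round(4),o["wrist_force"].round(2),o["ft_torque"].round(2),round(o["gripper_width"],4),o["time_s"])
    if o["wrist_force"][2]>11: break
look("l6")
d=vision.read_camera("wrist");cv2.imwrite("pics/w6.png",d["frame"][:,:,::-1])
E
```

```text
0.15 [ 0.5154 -0.1961  0.1501] [-0.43 -1.92  4.23] [-0.12  0.09 -0.06] 0.0235 14.925
0.146 [ 0.5155 -0.1961  0.1463] [-0.89 -0.34  5.04] [-0.11  0.05 -0.03] 0.0231 15.4083
0.142 [ 0.5156 -0.1962  0.1424] [-0.14 -1.82  6.99] [-0.16  0.08 -0.02] 0.0231 15.8917
0.1385 [ 0.5158 -0.1963  0.1391] [-0.48 -1.56  8.91] [-0.21  0.05 -0.02] 0.023 16.3583
0.137 [ 0.5158 -0.1963  0.1376] [-0.96 -1.52  8.28] [-0.25  0.07 -0.02] 0.0231 16.8083
l6 16.9083 0.023294361143828147 [-0.71 -1.81  9.27] [ 0.5158 -0.1963  0.1377]
```

View pics/l6.png

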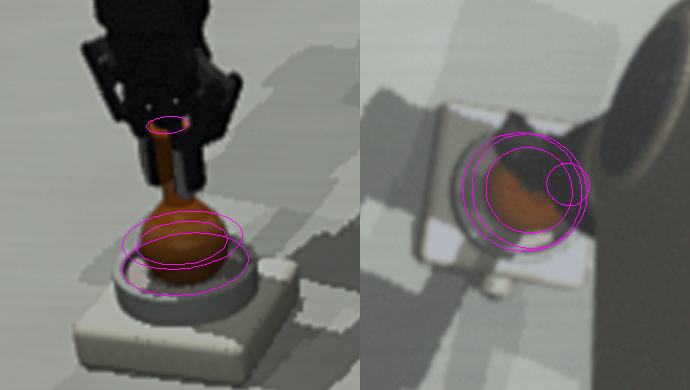

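View pics/w6.png

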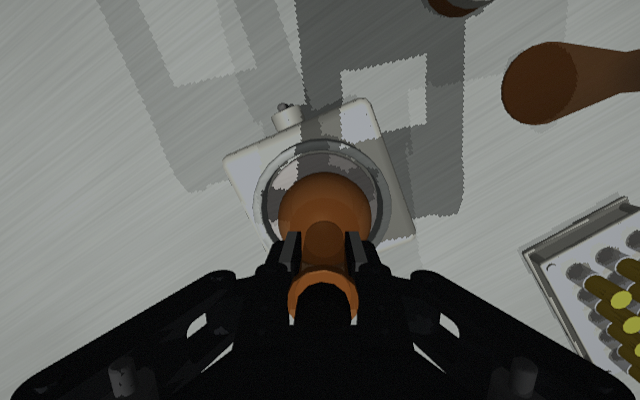

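The ring has sunk into the collar, at (183,270) in scene. Before handing in I check for slip with a zoom and an overlay of the ring at 23 mm down.

```bash
python3 - <<'E'
from h import *
im0=None;outs=[]
for tag,p in (("l4",(.5153,-.196,.180)),("l6",(.5158,-.1963,.1377))):
    d=dict(np.load(tag+"_scene.npz"));im=cv2.resize(d["frame"][:,:,::-1],None,fx=6,fy=6,interpolation=cv2.INTER_CUBIC)
    o=p[2]-.092
    V=d["view"];cam=-V[:3,:3].T@V[:3,3]
    c=np.array([p[0],p[1],o+.032]);n=cam-c;n/=np.linalg.norm(n)
    a=np.cross(n,[0,0,1]);a/=np.linalg.norm(a);b=np.cross(n,a);t=np.linspace(0,6.3,80)[:,None]
    cv2.polylines(im,[np.int32(proj(d,c+.032*(np.cos(t)*a+np.sin(t)*b))*6+2.5)],True,(255,0,255),1)
    cv2.polylines(im,[np.int32(proj(d,circ((p[0],p[1],o+.125),.014))*6+2.5)],True,(255,0,255),1)
    if tag=="l6":
        cv2.polylines(im,[np.int32(proj(d,circ((.5153,-.196,.06),.045))*6+2.5)],True,(0,255,255),1)
        cv2.polylines(im,[np.int32(proj(d,circ((.5153,-.196,.0565),.0425))*6+2.5)],True,(255,255,0),1)
    y0=100 if tag=="l4" else 115
    outs.append(im[y0*6:(y0+90)*6,180*6:246*6])
cv2.imwrite("pics/z6.png",np.hstack(outs))
E
```

```text
(no output)
```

View pics/z6.png

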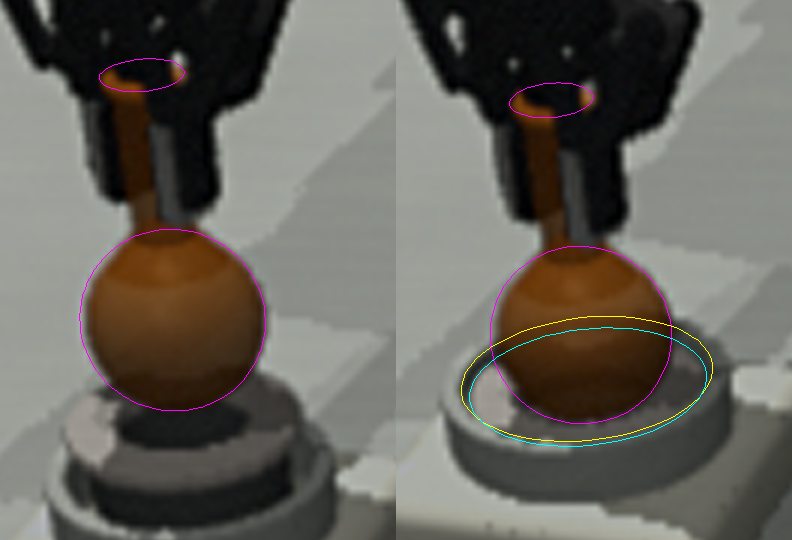

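```bash
python3 - <<'E'
from workcell import bot,get_obs,hand_in
bot.dwell(.6);o=get_obs();print(o["time_s"],o["position"].round(4),o["wrist_force"].round(2),round(o["gripper_width"],4),abs(o["joint_vel"]).max())
print(hand_in())
E
```

```text
17.5583 [ 0.5158 -0.1963  0.1377] [-0.2  -3.03  9.93] 0.0233 0.0011137546171542455
the job is handed in; nothing more can be done
None
```

I took the amber flask by its neck out of the cork ring, carried it over the conical flask and seated its bulb in the warmer's sprung ring. I pressed it about 23–24 mm down and handed in at 17.6 s, still holding it there.

**Last checks:**
- **Depth and slip:** The camera overlay shows the ring below the collar's rim. The flask is upright and has not slipped in the grip.
- **Push:** The vertical wrist force was 9.9 N, so with the flask's weight the push on the ring is about 11 N. That is slightly above the roughly 9.7 N the spring should give at that depth, but within the limits.
- **Stillness:** The arm was still, with the fingers at 23.3 mm on the neck.

**Less certain:**
- **Sideways offset:** The bulb sat about 1–1.5 mm off centre in the scene view, and a sideways force of 2–3 N remained. This is within the 6 mm tolerance.
- **Squeeze:** I commanded 15 N, below the gripper's stated 20 N minimum. The call was accepted, but I could not measure the actual squeeze.
- **Other objects:** I did not re-measure the conical flask, jar, tube or tray at the end. The path was planned clear of them.

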